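Gauge, record and sort the turned stick collars

ROBOT

A 7-joint arm with a two-finger parallel gripper is mounted at the origin on the work surface. World frame = base frame: x ahead of the robot, y to its left, z up, the work surface at z = 0. Lengths are in mm, angles in degrees, forces in N, time in s.
With the tool pointing down it reaches from about 400 to 750 mm from the base axis. Payload 19.5 kg.
Tool frame: the origin (TCP) lies midway between the tips of the shut fingers; the grasp point (between the pads) lies 19 mm behind it; z points along the fingers, y is the line along which they close (so a half turn about z gives the same grasp; the last joint's range is limited). The gripper opens to 85 mm and grips with 20 to 120 N. Pads are 22 mm wide; open, the fingers measure 114 mm over their backs; the gripper's body (76 mm by 85 mm) begins 54 mm behind the grasp point. The pads swing forward as they close: fully open they stand 13 mm farther back than shut.
Start: joints at [70.949, 40.479, -1.581, 85.061, 1.261, 54.483, -4.326], TCP at [164.856, -550.833, 231.268] pointing down, gripper open.
Joint ranges: [-155.06, 155.06], [-18.47, 123.98], [-90, 86.84], [0, 140.48], [-83.41, 263.41], [0, 116], [-161.91, 161.91]. Speed limits (degrees/s): [108.29, 108.29, 147.25, 147.25, 172.46, 172.46, 172.46].

INTERFACE

Orientations are given as [roll, pitch, yaw] about the fixed x, y, z axes, in that order (R = Rz(yaw) Ry(pitch) Rx(roll)).
In Python, from bench import arm gives the robot as it stands.
- The arm moves only by the shell command python3 -m pendant 'ROWS' [FORCE]. ROWS is a JSON object of lists of equal length, an entry for each row: "fingers": the opening, from 0 (shut) to 1 (fully open); "dp": the shift along the tool's x, y, z as a fraction of full scale, a list of three; "yaw": the turn about the tool's z as a fraction of full scale. A call has 1 to 12 rows; each row is the pose to reach, as a shift and turn from the pose commanded when the call began, along the tool's axes at that moment; what a row does not reach only later rows make up. Full scale, the value 1, is 1000 mm for a shift and 90 degrees for a turn. A row lasts 1/8 s, in which the tool goes at most 62.5 mm and 10.7 degrees, less where a joint would pass 70% of its speed; a pose out of reach is approached as far as the arm can. A call with a number of a shift or a turn outside -1 to 1 is refused whole. A call with a gripper value outside its range is refused whole. The fingers move at their own pace and stop on an object; FORCE is the grip in N (left out, the last holds). Time passes only in rows, so rows that repeat a pose let the fingers close. It gives the time, the measured TCP pose, the force, the opening and the grip force at its end, in the units of the state.
- arm.read_state(): the state, without advancing time (a new reading comes with each control period).
- arm.grab_frame(name): name is "scene" or "top" or "wrist"; returns a dict with "color" (420x560x3 uint8, blue, green, red), "fx", "fy", "cx", "cy" (pixels), "rvec" (rotation vector, rad) and "tvec" (3), from world to camera coordinates, as OpenCV has them; the wrist camera has in their place "tool_from_camera" (4x4, takes a point from camera to tool coordinates, whose origin is the TCP and whose axes are the flange's). Camera axes: x right, y down, z forward; pixel columns grow to the right and rows downward; lengths in mm; the calibration is good to about 2 mm. A picture is of the moment at which its call begins: read the wrist's pose just before it. There is no depth.
- arm.sign_off(): hands the job in; it is judged then, once.
The state is a dict: "time": time; "qpos": joint angles; "qd": joint speeds; "tau": joint torques, N m; "tcp_pos": TCP position; "ee_rot": TCP orientation; "contact_force": force on the tool from outside, world axes, zero at the start; "ft_torque": the same for the moment, N m; "opening": finger opening in mm; "finger_force": force on a finger pad.
Only numpy, scipy, OpenCV 4.12 (cv2) and the standard library are available. Lean on these libraries where they do the work, as an engineer would, in place of code of your own. Each camera call takes 0.05 s, during which the arm holds its last target. There are 200 camera calls.

TASK

Check the bore of each wooden collar on the step gauge, one at a time in the order white, then blue, then black (there may be no black one): slide it down over the steel pin as far as it will go, let go of it, and with it sitting on the pin press the yellow record button fully down and release it. Then stand the collar upright on the floor of a tray: in the green tray if it dropped all the way to the gauge's base plate, in the red tray if it stopped on the pin's step. Leave the glue bottle, the spray can, the hammer and any varnish jar alone.

Things in the scene. Friction and masses are not known exactly. Their poses are not given: they have to be found in the camera images.
- collar_white_1: brown wooden tube, 50 mm outside diameter, 62 mm long, 80 to 170 g, white upper end (top 14 mm), standing upright on the table at the start. Through bore 22 or 30 mm: the gauge tells which. Of the two bodies of this colour at most one is present (the other, or both, read None). Origin: centre of the lower end; z up along the bore
- collar_white_2: brown wooden tube, 50 mm outside diameter, 62 mm long, 80 to 170 g, white upper end (top 14 mm), standing upright on the table at the start. Through bore 22 or 30 mm: the gauge tells which. Of the two bodies of this colour at most one is present (the other, or both, read None). Origin: centre of the lower end; z up along the bore
- collar_blue_1: brown wooden tube, 50 mm outside diameter, 62 mm long, 80 to 170 g, blue upper end (top 14 mm), standing upright on the table at the start. Through bore 22 or 30 mm: the gauge tells which. Of the two bodies of this colour at most one is present (the other, or both, read None). Origin: centre of the lower end; z up along the bore
- collar_blue_2: brown wooden tube, 50 mm outside diameter, 62 mm long, 80 to 170 g, blue upper end (top 14 mm), standing upright on the table at the start. Through bore 22 or 30 mm: the gauge tells which. Of the two bodies of this colour at most one is present (the other, or both, read None). Origin: centre of the lower end; z up along the bore
- collar_black_1: brown wooden tube, 50 mm outside diameter, 62 mm long, 80 to 170 g, black upper end (top 14 mm), standing upright on the table at the start. Through bore 22 or 30 mm: the gauge tells which. Of the two bodies of this colour at most one is present (the other, or both, read None). Origin: centre of the lower end; z up along the bore
- collar_black_2: brown wooden tube, 50 mm outside diameter, 62 mm long, 80 to 170 g, black upper end (top 14 mm), standing upright on the table at the start. Through bore 22 or 30 mm: the gauge tells which. Of the two bodies of this colour at most one is present (the other, or both, read None). Origin: centre of the lower end; z up along the bore
- gauge: step gauge, fixed to the table: grey base plate 110 (its x) x 200 (its y) x 20 mm high, carrying an upright steel pin at one end (its y = +60 mm) and a yellow push button at the other (its y = -60 mm). Origin: centre of the plate's underside; place and yaw vary
- gauge_pin (a point): foot of the pin, on its axis, on top of the base plate (20 mm above the table). Pin diameter 26 mm from 0 to 35 mm above this point (a step), then 18 mm up to 68 mm, then a cone to 6 mm at its top at 80 mm. A 30 mm bore slides down until the collar's lower end rests on the plate (0 mm); a 22 mm bore stops on the step, lower end 35 mm above the plate
- record (a joint): travel of the gauge's yellow record button, m: 0 up, 0.008 fully down; a spring pushes it back up. It moves straight down; it starts to move at about 2 N and takes about 6 N to reach the bottom
- record_top (a point): centre of the top face of the yellow record button (a 40 mm disc in a black round housing of 56 mm diameter and 12 mm height on the plate), about 44 mm above the table when up; moves with the button
- tray_green_in (a point): centre of the inner floor of the green tray (fixed): outside 220 (its x) x 140 (its y) x 25 mm high, walls and floor 5 mm thick, so the inner floor is 210 x 130 mm and 5 mm above the table. Axes along the tray's sides
- tray_red_in (a point): centre of the inner floor of the red tray, same size as the green one; which tray stands on which side varies
- glue: bystander: white glue bottle, red cap, 60 mm diameter, 170 mm tall, standing. Origin: centre of its underside
- can: bystander: blue spray can, 62 mm diameter, 150 mm tall, standing. Origin: centre of its underside
- varnish: bystander, at times absent (then reads None): low amber glass jar, 70 mm diameter, 90 mm tall, standing. Origin: centre of its underside
- hammer: bystander: hammer lying on the table beyond the gauge, about 260 mm long along its own x, head at the +x end. Origin: underside, middle of the length
Not all that is in view belongs to the job. What is shaped like the collar_blue_1 but pink or purple is not meant. What is shaped like the collar_white_1 but purple is not meant.

How it is judged (in metres and radians):
On the way, in this order (a step that is already met when the one before it is completed fails the run):
1. the white collar sits on the pin as far down as it goes while the record button is pressed fully down (at least 6.8 of 8 mm) (((horizontal distance between collar_white_1 and gauge_pin below 0.007 m and angle between collar_white_1's own z axis and vertical below 0.15 rad and z of collar_white_1 in the frame of gauge_pin below 0.002 m and z of collar_white_1 in the frame of record_top above -0.0172 m) or (horizontal distance between collar_white_2 and gauge_pin below 0.007 m and angle between collar_white_2's own z axis and vertical below 0.15 rad and z of collar_white_2 in the frame of gauge_pin between 0.033 and 0.0375 m and z of collar_white_2 in the frame of record_top above 0.018 m))), for 0.1 s.
2. the blue collar sits on the pin as far down as it goes while the record button is pressed fully down (at least 6.8 of 8 mm) (((horizontal distance between collar_blue_1 and gauge_pin below 0.007 m and angle between collar_blue_1's own z axis and vertical below 0.15 rad and z of collar_blue_1 in the frame of gauge_pin between 0.033 and 0.0375 m and z of collar_blue_1 in the frame of record_top above 0.018 m) or (horizontal distance between collar_blue_2 and gauge_pin below 0.007 m and angle between collar_blue_2's own z axis and vertical below 0.15 rad and z of collar_blue_2 in the frame of gauge_pin below 0.002 m and z of collar_blue_2 in the frame of record_top above -0.0172 m))), for 0.1 s.
3. the black collar sits on the pin as far down as it goes while the record button is pressed fully down (at least 6.8 of 8 mm) (((horizontal distance between collar_black_1 and gauge_pin below 0.007 m and angle between collar_black_1's own z axis and vertical below 0.15 rad and z of collar_black_1 in the frame of gauge_pin below 0.002 m and z of collar_black_1 in the frame of record_top above -0.0172 m) or (horizontal distance between collar_black_2 and gauge_pin below 0.007 m and angle between collar_black_2's own z axis and vertical below 0.15 rad and z of collar_black_2 in the frame of gauge_pin between 0.033 and 0.0375 m and z of collar_black_2 in the frame of record_top above 0.018 m))), for 0.1 s.
At the end, for the whole second after the job is handed in: every collar present stands upright (within about 9 degrees) on the floor of its tray, wholly inside the walls and at rest: those of 30 mm bore (dropped to the base plate) in the green tray, those of 22 mm bore (stopped on the step) in the red tray; the record button is up again (x of collar_white_1 in the frame of tray_green_in between -0.088 and 0.088 m and y of collar_white_1 in the frame of tray_green_in between -0.048 and 0.048 m and z of each of collar_white_1, collar_blue_2, collar_black_1 in the frame of tray_green_in below 0.008 m and angle between each of collar_white_1, collar_white_2, collar_blue_1, collar_blue_2, collar_black_1, collar_black_2's own z axis and vertical below 0.15 rad and linear speed of each of collar_white_1, collar_white_2, collar_blue_1, collar_blue_2, collar_black_1, collar_black_2 below 0.02 m/s and x of collar_white_2 in the frame of tray_red_in between -0.088 and 0.088 m and y of collar_white_2 in the frame of tray_red_in between -0.048 and 0.048 m and z of each of collar_white_2, collar_blue_1, collar_black_2 in the frame of tray_red_in below 0.008 m and x of collar_blue_1 in the frame of tray_red_in between -0.088 and 0.088 m and y of collar_blue_1 in the frame of tray_red_in between -0.048 and 0.048 m and x of collar_blue_2 in the frame of tray_green_in between -0.088 and 0.088 m and y of collar_blue_2 in the frame of tray_green_in between -0.048 and 0.048 m and x of collar_black_1 in the frame of tray_green_in between -0.088 and 0.088 m and y of collar_black_1 in the frame of tray_green_in between -0.048 and 0.048 m and x of collar_black_2 in the frame of tray_red_in between -0.088 and 0.088 m and y of collar_black_2 in the frame of tray_red_in between -0.048 and 0.048 m and value of joint record below 0.0015 m); the robot touches nothing.
It fails at once if the glue bottle is knocked over or pushed more than 30 mm away (distance of glue from where it was at the start of the episode above 0.03 m or angle between glue's own z axis and vertical above 0.5 rad).
It fails at once if the spray can is knocked over or pushed more than 30 mm away (distance of can from where it was at the start of the episode above 0.03 m or angle between can's own z axis and vertical above 0.5 rad).
It fails at once if the hammer is knocked over or pushed more than 30 mm away (distance of hammer from where it was at the start of the episode above 0.03 m).
It fails at once if the varnish jar is knocked over or pushed more than 30 mm away (distance of varnish from where it was at the start of the episode above 0.03 m or angle between varnish's own z axis and vertical above 0.5 rad).
Of collar_white_1, collar_white_2 only 1 to 1 are there at a start; the rules pass over those that are not, and their reading is None.
Of collar_blue_1, collar_blue_2 only 1 to 1 are there at a start; the rules pass over those that are not, and their reading is None.
Of collar_black_1, collar_black_2, varnish only 1 to 1 are there at a start; the rules pass over those that are not, and their reading is None.
At some moment in a run one of collar_white_1, collar_white_2, collar_blue_1, collar_blue_2, collar_black_1, collar_black_2 may be knocked a few centimetres aside while the robot is not near it.
It also fails if it takes over 210 s, if anything falls off the work surface, if the arm or the gripper's body presses on something with over 40 N, if the wrist force passes 120 N, or if a joint passes its speed limit or range.

## Working session

There is one attempt and no reset: what is moved stays moved. The work goes in short steps, Python scripts to look and compute and a shell command to move; the robot and the scene stay as the last step left them, time stands still between calls to the robot, and variables do not carry over. Pictures are saved under pics/ and viewed, at most 14 in all, crops included, and the job is handed in when it is done.

```bash
mkdir -p pics
python3 - <<'E'
from bench import arm
import cv2
s=arm.read_state();print({k:s[k] for k in('time','tcp_pos','ee_rot','opening','contact_force')})
for n in('scene','top'):
    f=arm.grab_frame(n);cv2.imwrite(f'pics/{n}0.png',cv2.resize(f['color'],(800,600),interpolation=cv2.INTER_CUBIC));print(n,f['fx'],f['fy'],f['cx'],f['cy'],f['rvec'],f['tvec'])
f=arm.grab_frame('wrist');print(f['tool_from_camera'],f['fx'])
E
```

```text
{'time': 0.0, 'tcp_pos': array([ 164.77186201, -550.62901434,  230.85332691]), 'ee_rot': array([-1.79941681e+02,  3.26815060e-03,  1.66601251e+01]), 'opening': 84.97494425725678, 'contact_force': array([ 0.63139484, -0.61956705, -0.830037  ])}
scene 410.5514297186487 410.5514297186487 285.757366930647 211.71759573494984 [ 2.25626395  0.58342934 -0.25856388] [-496.32259567 -138.63705713 1346.47581777]
top 395.7739180190795 395.7739180190795 279.6972924885559 208.98801339317401 [ 2.10536119 -2.1071331   0.22771661] [-10.58920643 562.41237078 959.51669912]
[[ 8.79637879e-04 -9.55320028e-01 -2.95572107e-01  7.46027446e+01]
 [ 9.99999495e-01  6.96560842e-04  7.24692576e-04  1.05423943e+00]
 [-4.86429376e-04 -2.95572595e-01  9.55320158e-01 -1.42577211e+02]
 [ 0.00000000e+00  0.00000000e+00  0.00000000e+00  1.00000000e+00]] 316.0911254068294
```

View pics/top0.png

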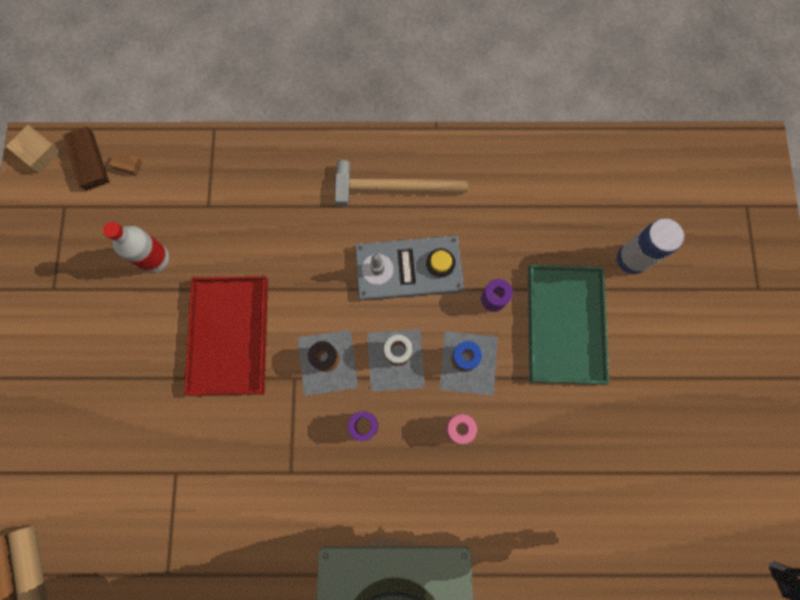

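View pics/scene0.png

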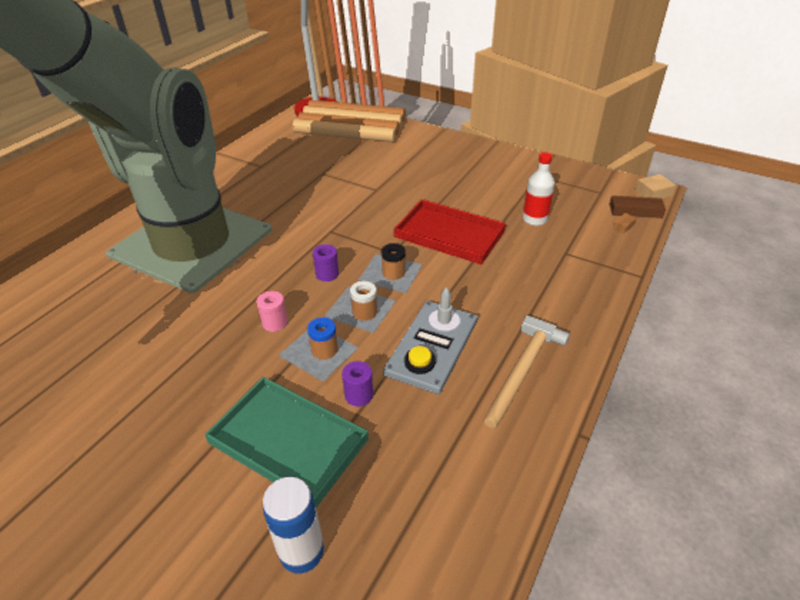

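White is at (398,349), blue at (467,355) and black at (323,355). The decoys are purple at (497,294) and (363,426), and pink at (462,429). There is no varnish jar. I'll check with an enlarged crop.

```bash
cat > h.py <<'E'
from bench import arm
import cv2, numpy as np
def ray(f,uv):
    uv=np.array(uv,float)
    K=np.array([[f['fx'],0,f['cx']],[0,f['fy'],f['cy']],[0,0,1]])
    d=np.linalg.inv(K)@[uv[0],uv[1],1]
    R,_=cv2.Rodrigues(np.array(f['rvec'],float)); t=np.array(f['tvec'],float).ravel()
    return -R.T@t, R.T@d
def at(f,uv,z):
    o,d=ray(f,uv); return (o+d*(z-o[2])/d[2])[:2].round(1)
def move(target,yaw=None):
    "print shift in the tool axes (dp units) to world target from measured pose"
    s=arm.read_state(); from scipy.spatial.transform import Rotation as Ro
    R=Ro.from_euler('xyz',s['ee_rot'],degrees=True).as_matrix()
    print('dp',(R.T@(np.array(target)-s['tcp_pos'])/1000).round(4), 'at',s['tcp_pos'].round(1),s['ee_rot'].round(2),'open',round(s['opening'],1),'F',s['contact_force'].round(1),'t',s['time'])
E
python3 - <<'E'
from h import *
f=arm.grab_frame('top')
c=f['color'][160:275,205:365]
cv2.imwrite('pics/crop1.png',cv2.resize(c,(800,575),interpolation=cv2.INTER_CUBIC))
for n,p,z in [('white',(398,349),62),('blue',(467,355),62),('black',(323,355),62),('button',(441,261),44),('pinbase',(376,270),20),('pintop',(377,259),100),('purp',(497,294),62),('purp2',(363,426),62),('pink',(462,429),62),
 *[('g',p,25) for p in [(530,267),(604,267),(607,383),(529,383)]],*[('r',p,25) for p in [(191,278),(267,277),(265,394),(187,395)]],*[('gz0',p,20) for p in [(357,243),(459,237),(462,290),(361,298)]]]:
    print(n,at(f,((p[0]+.5)*.7-.5,(p[1]+.5)*.7-.5),z))
E
```

```text
white [471.2  -7.8]
blue [ 460.5 -129.6]
black [460.7 124.6]
button [638.2 -87.9]
pinbase [627.5  34.2]
pintop [625.7  29. ]
purp [ 570.9 -186.7]
purp2 [338.4  52.3]
pink [ 333.2 -117.7]
g [ 631.7 -257.6]
g [ 631.6 -397.7]
g [ 413.8 -386.1]
g [ 414.  -244.9]
r [610.9 383. ]
r [612.7 239.6]
r [394.6 232.3]
r [393. 373.]
gz0 [681.3  71.1]
gz0 [ 693.2 -125.1]
gz0 [ 588.3 -128.4]
gz0 [573.   61.9]
```

View pics/crop1.png

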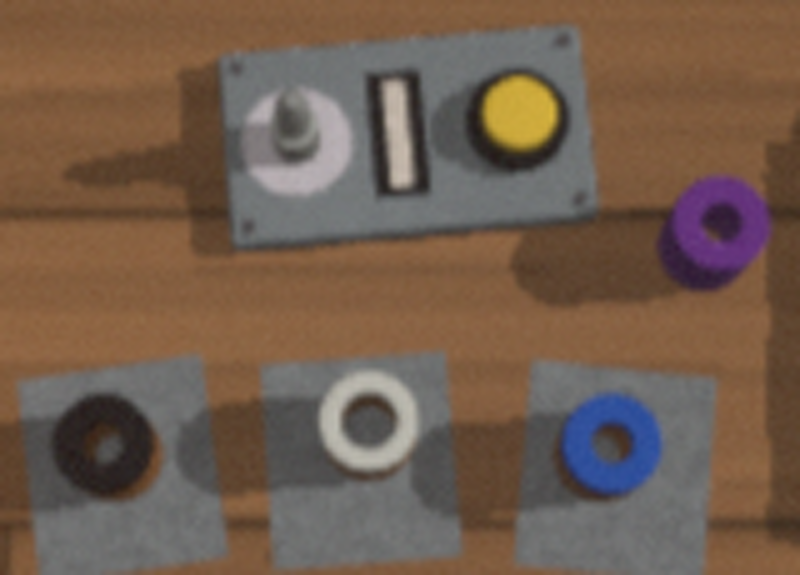

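The crop confirms the choices. Rings: black (104,445), white (368,422), blue (611,444). Button is at (519,112), the pin disc at (298,141) and the pin tip at (290,93).

Run:
```python
from h import *
f=arm.grab_frame('top')
P=lambda p:((p[0]+.5)/5-.5+205,(p[1]+.5)/5-.5+160)
for n,p,z in [('white',(368,422),62),('blue',(611,444),62),('black',(104,445),62),('button',(519,112),44),('pindisc',(298,141),20),('tip',(290,91),100)]+[('hole',p,20) for p in [(236,67),(561,40),(579,198),(247,227)]]:
    print(n,at(f,P(p),z))
move([471,-8,200])
```

```text
white [471.6  -7.2]
blue [ 460.4 -129.8]
black [460.1 125.9]
button [639.7 -87.5]
pindisc [630.5  31.1]
tip [634.5  32. ]
hole [672.6  65.4]
hole [ 687.9 -113.1]
hole [ 598.4 -120.9]
hole [582.5  58.2]
dp [ 0.4489 -0.4322  0.0313] at [ 164.8 -550.7  231.1] [-179.97   -0.     16.66] open 85.6 F [-0.4 -1.5 -0.4] t 0.25
```

```bash
python3 -m pendant '{"fingers":[1,1,1,1,1,1,1,1,1,1,1,1],"dp":[[0.04,-0.04,0],[0.08,-0.08,0],[0.12,-0.12,0],[0.16,-0.16,0],[0.2,-0.2,0],[0.25,-0.24,0],[0.3,-0.29,0],[0.34,-0.33,0.01],[0.39,-0.37,0.02],[0.43,-0.41,0.03],[0.449,-0.432,0.031],[0.449,-0.432,0.031]],"yaw":[0.02,0.04,0.06,0.08,0.1,0.12,0.14,0.16,0.18,0.185,0.185,0.185]}' 40
python3 - <<'E'
from h import *
from scipy.spatial.transform import Rotation as Ro
move([471.5,-7.5,26])
s=arm.read_state();f=arm.grab_frame('wrist');f2=arm.grab_frame('top')
cv2.imwrite('pics/w1.png',f['color'])
import pickle
pickle.dump((s,f),open('w1.pkl','wb'))
E
```

```text
time: 1.75
tcp_pos: [471.6, -6.2, 199.9]
ee_rot: [-180.0, 0.0, 0.2]
contact_force: [-0.8, -0.5, -0.0]
opening: 85.4
finger_force: 0.0
dp [-0.      0.0014  0.1739] at [471.6  -6.2 199.9] [-1.7997e+02  2.0000e-02  2.2000e-01] open 85.4 F [-0.8 -0.5 -0. ] t 1.75
```

View pics/w1.png

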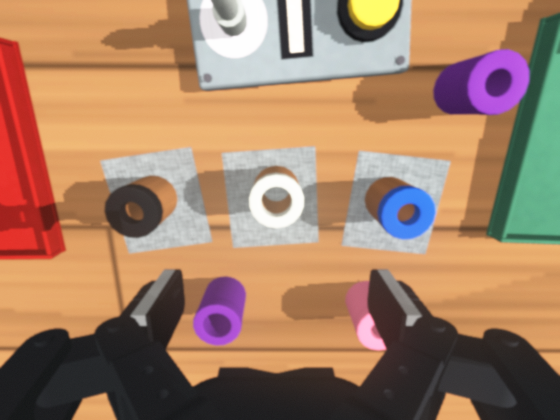

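White ring is at (277,201), black (134,210), blue (406,212), and the gauge holes are at (207,77) and (400,60).

```bash
cat >> h.py <<'E'
def atw(s,f,uv,z):
    from scipy.spatial.transform import Rotation as Ro
    R=Ro.from_euler('xyz',s['ee_rot'],degrees=True).as_matrix()
    T=np.array(f['tool_from_camera']); d=R@T[:3,:3]@[(uv[0]-f['cx'])/f['fx'],(uv[1]-f['cy'])/f['fy'],1]
    o=R@T[:3,3]+s['tcp_pos']; return (o+d*(z-o[2])/d[2])[:2].round(1)
E
python3 - <<'E'
from h import *
import pickle
s,f=pickle.load(open('w1.pkl','rb'))
for n,p,z in [('white',(277,201),62),('blue',(406,212),62),('black',(134,210),62),('h',(207.5,77),20),('h',(400,60.5),20),('disc',(235,22),20)]: print(n,atw(s,f,p,z))
E
```

```text
white [471.5  -8.7]
blue [ 461.5 -128.5]
black [462.2 123.6]
h [580.8  57.2]
h [ 595.8 -122.4]
disc [626.6  29.8]
```

```bash
python3 -m pendant '{"fingers":[1,1,1,1,1,0,0,0,0,0],"dp":[[0,0.002,0.05],[0,0.002,0.1],[0,0.002,0.15],[0,0.002,0.174],[0,0.002,0.174],[0,0.002,0.174],[0,0.002,0.174],[0,0.002,0.174],[0,0.002,0.174],[0,0.002,0.174]],"yaw":[0,0,0,0,0,0,0,0,0,0]}' 40
python3 -m pendant '{"fingers":[0,0,0,0,0],"dp":[[0,0,-0.03],[0,0,-0.09],[0,0,-0.15],[0,0,-0.174],[0,0,-0.174]],"yaw":[0,0,0,0,0]}' 
python3 -c "
from h import *
move([625.5,32,200])
s=arm.read_state();f=arm.grab_frame('wrist');cv2.imwrite('pics/w2.png',f['color'])
import pickle;pickle.dump((s,f),open('w2.pkl','wb'))"
```

```text
time: 3.1
tcp_pos: [471.7, -10.3, 27.7]
ee_rot: [-180.0, -0.1, -0.0]
contact_force: [-1.8, 0.8, 17.3]
opening: 49.2
finger_force: 38.5
time: 3.72
tcp_pos: [471.7, -10.2, 202.2]
ee_rot: [-180.0, -0.2, 0.0]
contact_force: [-0.3, -0.1, -1.9]
opening: 49.2
finger_force: 42.2
dp [ 0.1538 -0.0421  0.0028] at [471.7 -10.2 202.2] [-1.7998e+02 -2.1000e-01  2.0000e-02] open 49.2 F [-0.3 -0.1 -1.9] t 3.725
```

View pics/w2.png

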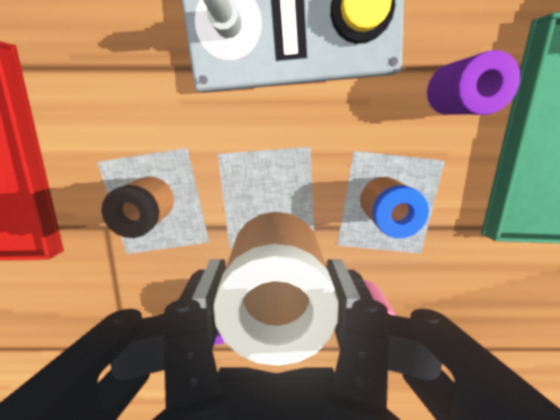

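White is held, with its ring centred at about (277,303). I'll check its offset from the TCP, then view the pin from nearer.

```bash
python3 -c "
from h import *
import pickle
s,f=pickle.load(open('w2.pkl','rb'))
print([atw(s,f,p,236.5)-s['tcp_pos'][:2] for p in [(277,303),(216,303),(339,303),(277,242),(277,363)]])"
python3 -m pendant '{"fingers":[0,0,0,0,0,0],"dp":[[0.04,-0.04,0.0],[0.07,-0.042,0],[0.07,-0.042,0],[0.07,-0.042,0],[0.07,-0.042,0],[0.07,-0.042,0]],"yaw":[0,0,0,0,0,0]}'
python3 -c "
from h import *
move([630,32,200])
s=arm.read_state();f=arm.grab_frame('wrist');cv2.imwrite('pics/w3.png',cv2.resize(f['color'][:270,130:490],(800,600),interpolation=cv2.INTER_CUBIC))
import pickle;pickle.dump((s,f),open('w3.pkl','wb'))"
```

```text
[array([ 4.40311993, -1.92157999]), array([ 4.30311993, 22.07842001]), array([  4.40311993, -26.22157999]), array([30.20311993, -1.82157999]), array([-24.49688007,  -1.92157999])]
time: 4.53
tcp_pos: [540.9, 31.6, 200.4]
ee_rot: [-180.0, 0.0, -0.0]
contact_force: [-0.1, -0.3, -1.0]
opening: 49.1
finger_force: 42.2
dp [ 0.0891 -0.0004  0.0004] at [540.9  31.6 200.4] [-1.7999e+02  0.0000e+00 -1.0000e-02] open 49.1 F [-0.1 -0.3 -1. ] t 4.525
```

View pics/w3.png

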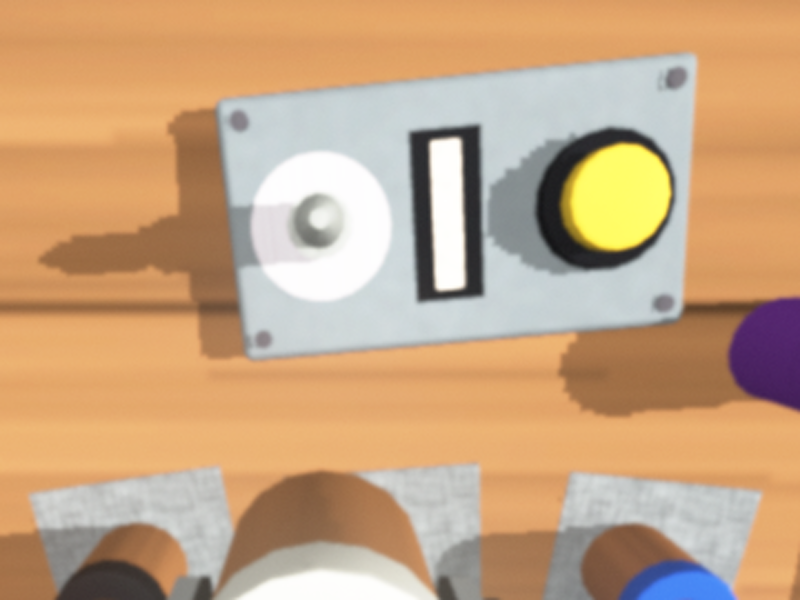

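Pin disc is at (321,226) in the crop, the pin tip at (319,218), and the plate holes at (239,121), (676,78), (664,303) and (263,340).

```bash
python3 -c "
from h import *
import pickle
s,f=pickle.load(open('w3.pkl','rb'))
P=lambda p:((p[0]+.5)/2.2222-.5+130,(p[1]+.5)/2.2222-.5)
H=[atw(s,f,P(p),20) for p in [(239,121),(676,78),(664,303),(263,340)]]
print(H,np.mean(H,0));c=np.mean(H,0);y=H[0]+H[3]-H[1]-H[2];y/=np.linalg.norm(y);print(c+60*y,c-60*y)
print('disc',atw(s,f,P((321,226)),20),'tip',atw(s,f,P((319,218)),100),'btn',atw(s,f,P((617,197)),44))"
```

```text
[array([670. ,  65.9]), array([ 686.1, -113.7]), array([ 596.4, -121.7]), array([579.9,  58.1])] [633.1  -27.85]
[627.67984804  31.90468143] [638.52015196 -87.60468143]
disc [628.8  31.8] tip [628.   32.1] btn [638.8 -85.9]
```

```bash
python3 -m pendant '{"fingers":[0,0,0,0,0,0],"dp":[[0.04,0,0],[0.088,0,0.0],[0.088,0,0.02],[0.088,0,0.05],[0.088,0,0.07],[0.088,0,0.07]],"yaw":[0,0,0,0,0,0]}'
python3 -m pendant '{"fingers":[0,0,0,0,0],"dp":[[0,0,0.01],[0,0,0.02],[0,0,0.03],[0,0,0.035],[0,0,0.035]],"yaw":[0,0,0,0,0]}'
python3 -c "
from h import *
move([629,32,83])
f=arm.grab_frame('scene');cv2.imwrite('pics/s2.png',cv2.resize(f['color'][160:300,220:400],(720,560),interpolation=cv2.INTER_CUBIC))"
```

```text
time: 5.32
tcp_pos: [628.5, 31.8, 129.4]
ee_rot: [180.0, 0.1, 0.0]
contact_force: [0.0, 0.0, 0.2]
opening: 48.7
finger_force: 42.2
time: 5.95
tcp_pos: [629.0, 31.8, 95.0]
ee_rot: [-180.0, 0.0, 0.0]
contact_force: [0.7, 0.0, 0.1]
opening: 49.4
finger_force: 42.2
dp [-0.     -0.0002  0.012 ] at [629.   31.8  95. ] [-1.8e+02  3.0e-02  1.0e-02] open 49.4 F [0.7 0.  0.1] t 5.95
```

View pics/s2.png

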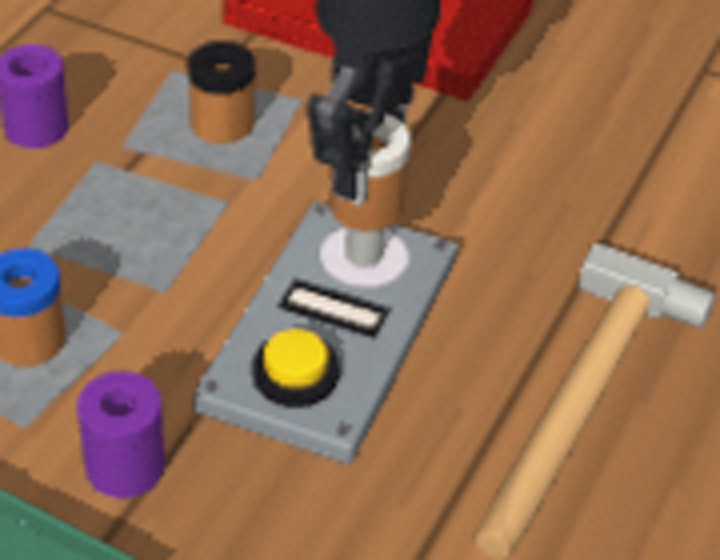

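The collar is over the pin with no force showing. I'll lower it to just above the base plate.

```bash
python3 -m pendant '{"fingers":[0,0,0,0,0],"dp":[[0,0,0.006],[0,0,0.012],[0,0,0.018],[0,0,0.02],[0,0,0.02]],"yaw":[0,0,0,0,0]}'
```

```text
time: 6.62
tcp_pos: [629.1, 31.8, 75.2]
ee_rot: [-180.0, 0.0, 0.0]
contact_force: [-0.4, -0.2, -2.1]
opening: 49.0
finger_force: 42.2
```

```bash
python3 -m pendant '{"fingers":[0,0,0,0,0],"dp":[[0,0,0.007],[0,0,0.014],[0,0,0.021],[0,0,0.026],[0,0,0.026]],"yaw":[0,0,0,0,0]}'
```

```text
time: 7.25
tcp_pos: [629.0, 31.8, 48.9]
ee_rot: [-180.0, 0.0, 0.0]
contact_force: [-0.2, 0.6, -0.8]
opening: 49.2
finger_force: 42.2
```

```bash
python3 -m pendant '{"fingers":[1,1,1,1,1,1,1,0,0,0,0,0],"dp":[[0,0,0],[0,0,0],[0,0,0],[0,0,0],[0,0,-0.03],[0,0,-0.08],[0,0,-0.12],[0,0.06,-0.12],[0.01,0.119,-0.12],[0.01,0.119,-0.12],[0.01,0.119,-0.1],[0.01,0.119,-0.1]],"yaw":[0,0,0,0,0,0,0,0,0,0,0,0]}'
python3 -c "
from h import *
move([639.5,-87,44])
f=arm.grab_frame('scene');cv2.imwrite('pics/s3.png',cv2.resize(f['color'][160:300,220:400],(720,560),interpolation=cv2.INTER_CUBIC))"
```

```text
time: 8.75
tcp_pos: [638.6, -86.5, 148.3]
ee_rot: [-180.0, 0.1, 0.0]
contact_force: [-0.1, 0.5, 0.6]
opening: 0.0
finger_force: 0.0
dp [0.0011 0.0006 0.1043] at [638.6 -86.5 148.3] [-1.7996e+02  1.2000e-01  4.0000e-02] open 0.0 F [-0.1  0.5  0.6] t 8.75
```

View pics/s3.png

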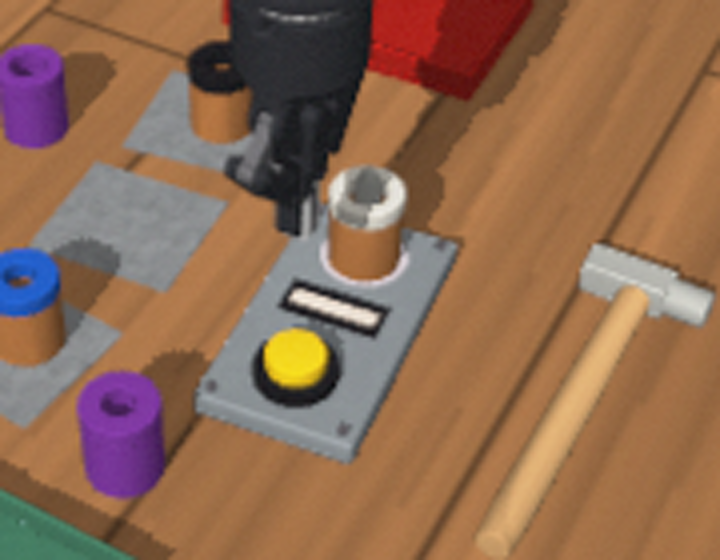

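White dropped to the plate and stands upright, so it goes in the green tray. Next I press the button.

```bash
python3 -m pendant '{"fingers":[0,0,0,0,0,0,0],"dp":[[0,0,0.05],[0,0,0.09],[0,0,0.105],[0,0,0.109],[0,0,0.112],[0,0,0.112],[0,0,0.112]],"yaw":[0,0,0,0,0,0,0]}'
```

```text
time: 9.68
tcp_pos: [639.7, -87.1, 38.2]
ee_rot: [-180.0, -0.1, 0.0]
contact_force: [-0.4, 2.2, 4.4]
opening: -0.8
finger_force: 2.4
```

```bash
python3 -m pendant '{"fingers":[0,0,0,0,0],"dp":[[0,0,0.003],[0,0,0.004],[0,0,0.005],[0,0,0.005],[0,0,0.005]],"yaw":[0,0,0,0,0]}'
```

```text
time: 10.3
tcp_pos: [640.0, -87.2, 35.4]
ee_rot: [-180.0, -0.1, 0.0]
contact_force: [-14.3, 4.0, 46.8]
opening: 0.3
finger_force: 24.0
```

```bash
python3 -m pendant '{"fingers":[0,0,0,1,1,1,1,1,1,1,1,1],"dp":[[0,0,-0.02],[0,0,-0.07],[0,0,-0.13],[0,-0.06,-0.14],[-0.01,-0.119,-0.14],[-0.01,-0.119,-0.14],[-0.01,-0.119,-0.14],[-0.01,-0.119,-0.1],[-0.01,-0.119,-0.05],[-0.01,-0.119,-0.02],[-0.01,-0.119,-0.017],[-0.01,-0.119,-0.017]],"yaw":[0,0,0,0,0,0,0,0,0,0,0,0]}'
python3 -m pendant '{"fingers":[0,0,0,0,0,0,0,0,0],"dp":[[0,0,0],[0,0,0],[0,0,0],[0,0,0],[0,0,0],[0,0,-0.03],[0,0,-0.08],[0,0,-0.13],[0,0,-0.13]],"yaw":[0,0,0,0,0,0,0,0,0]}'
python3 -c "
from h import *
move([575,-320,170]);move([465,-320,170])"
```

```text
time: 11.8
tcp_pos: [629.8, 30.9, 50.4]
ee_rot: [180.0, -0.1, -0.0]
contact_force: [0.1, 0.3, 0.4]
opening: 85.7
finger_force: 0.0
time: 12.92
tcp_pos: [630.5, 31.8, 183.1]
ee_rot: [-180.0, -0.3, 0.0]
contact_force: [0.3, -0.1, -2.3]
opening: 49.0
finger_force: 42.1
dp [-0.0557  0.3518  0.0126] at [630.5  31.8 183.1] [-1.7998e+02 -3.4000e-01  1.0000e-02] open 49.0 F [ 0.3 -0.1 -2.3] t 12.925
dp [-0.1657  0.3517  0.012 ] at [630.5  31.8 183.1] [-1.7998e+02 -3.4000e-01  1.0000e-02] open 49.0 F [ 0.3 -0.1 -2.3] t 12.925
```

```bash
python3 -m pendant '{"fingers":[0,0,0,0,0,0,0,0,0,0,0,0],"dp":[[0,0.03,0],[-0.01,0.08,0],[-0.02,0.13,0],[-0.03,0.18,0],[-0.04,0.24,0],[-0.05,0.3,0],[-0.055,0.34,0],[-0.055,0.355,0],[-0.055,0.355,0.04],[-0.055,0.355,0.08],[-0.055,0.355,0.11],[-0.055,0.355,0.11]],"yaw":[0,0,0,0,0,0,0,0,0,0,0,0]}'
python3 -c "
from h import *
move([575,-324,35])
f=arm.grab_frame('scene');cv2.imwrite('pics/s4.png',cv2.resize(f['color'][180:400,130:410],(700,550),interpolation=cv2.INTER_CUBIC))"
```

```text
time: 14.42
tcp_pos: [573.5, -321.8, 67.2]
ee_rot: [-179.9, 0.2, 0.1]
contact_force: [-0.6, 0.7, -0.5]
opening: 49.1
finger_force: 42.0
dp [0.0016 0.0023 0.0322] at [ 573.5 -321.8   67.2] [-1.7987e+02  1.9000e-01  6.0000e-02] open 49.1 F [-0.6  0.7 -0.5] t 14.425
```

View pics/s4.png

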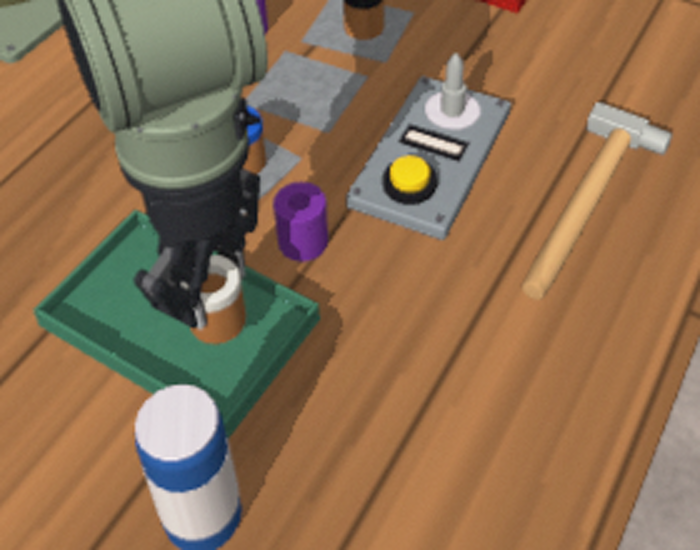

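The collar is inside the green tray region, clear of the can. I'll lower it, release it, and head back toward blue.

```bash
python3 -m pendant '{"fingers":[0,0,0,0],"dp":[[0.001,0.001,0.015],[0.001,0.001,0.027],[0.001,0.001,0.031],[0.001,0.001,0.031]],"yaw":[0,0,0,0]}'
python3 -m pendant '{"fingers":[1,1,1,1,1,1,1,1,1,1,1,1],"dp":[[0,0,0],[0,0,0],[0,0,0],[0,0,0],[0,0,-0.02],[0,0,-0.07],[0,0,-0.12],[-0.03,-0.05,-0.16],[-0.06,-0.1,-0.165],[-0.09,-0.15,-0.165],[-0.114,-0.195,-0.165],[-0.114,-0.195,-0.165]],"yaw":[0,0,0,0,0,0,0,0,0,0,0,0]}'
python3 -m pendant '{"fingers":[1,1],"dp":[[0,0,0],[0,0,0]],"yaw":[0,0]}'
python3 -c "
from h import *
s=arm.read_state();f=arm.grab_frame('wrist');cv2.imwrite('pics/w5.png',f['color'])
import pickle;pickle.dump((s,f),open('w5.pkl','wb'));move([461,-129.3,26])"
```

```text
time: 14.98
tcp_pos: [575.2, -324.2, 38.1]
ee_rot: [-180.0, 0.0, 0.0]
contact_force: [-0.8, -0.6, -0.8]
opening: 48.9
finger_force: 42.0
time: 16.48
tcp_pos: [460.4, -126.5, 204.9]
ee_rot: [-179.9, -0.1, 0.2]
contact_force: [0.1, -1.1, -0.0]
opening: 85.7
finger_force: 0.0
time: 16.73
tcp_pos: [461.5, -130.1, 203.5]
ee_rot: [180.0, -0.0, -0.1]
contact_force: [0.6, -0.9, 0.4]
opening: 85.3
finger_force: 0.0
dp [-0.0004 -0.0008  0.1774] at [ 461.4 -130.1  203.4] [ 1.7999e+02 -1.0000e-02 -6.0000e-02] open 85.4 F [ 0.1 -0.   0.2] t 16.775
```

View pics/w5.png

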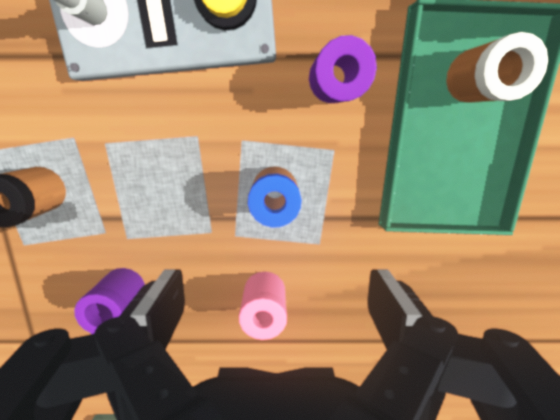

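White stands in the green tray. Blue is at (274,200), not disturbed, so I grasp it.

```bash
python3 -m pendant '{"fingers":[1,1,1,1,1,0,0,0,0,0],"dp":[[0,0,0.05],[0,0,0.1],[0,0,0.15],[0,0,0.176],[0,0,0.176],[0,0,0.176],[0,0,0.176],[0,0,0.176],[0,0,0.176],[0,0,0.176]],"yaw":[0,0,0,0,0,0,0,0,0,0]}'
python3 -m pendant '{"fingers":[0,0,0,0,0,0,0,0,0,0,0],"dp":[[0,0,-0.03],[0,0,-0.09],[0,0,-0.15],[0.04,-0.04,-0.16],[0.08,-0.08,-0.16],[0.12,-0.12,-0.16],[0.16,-0.155,-0.16],[0.168,-0.162,-0.16],[0.168,-0.162,-0.15],[0.168,-0.162,-0.12],[0.168,-0.162,-0.12]],"yaw":[0,0,0,0,0,0,0,0,0,0,0]}'
python3 -c "
from h import *
move([629.2,31.8,130])"
```

```text
time: 18.02
tcp_pos: [461.8, -129.4, 28.5]
ee_rot: [180.0, -0.1, 0.0]
contact_force: [-0.8, 0.2, 12.2]
opening: 48.0
finger_force: 39.9
time: 19.4
tcp_pos: [627.6, 31.6, 146.0]
ee_rot: [180.0, 0.2, -0.1]
contact_force: [0.6, -0.4, -1.5]
opening: 48.3
finger_force: 42.6
dp [ 0.0017 -0.0002  0.016 ] at [627.6  31.6 146. ] [ 1.7998e+02  2.0000e-01 -7.0000e-02] open 48.3 F [ 0.6 -0.4 -1.5] t 19.4
```

```bash
python3 -m pendant '{"fingers":[0,0,0,0,0,0],"dp":[[0,0,0.01],[0,0,0.02],[0,0,0.03],[0,0,0.04],[0,0,0.045],[0,0,0.045]],"yaw":[0,0,0,0,0,0]}'
python3 -m pendant '{"fingers":[0,0,0,0],"dp":[[0,0,0.007],[0,0,0.012],[0,0,0.014],[0,0,0.014]],"yaw":[0,0,0,0]}'
```

```text
time: 20.15
tcp_pos: [629.0, 32.8, 102.0]
ee_rot: [-180.0, 0.0, 0.0]
contact_force: [0.7, 0.3, -1.5]
opening: 48.4
finger_force: 42.6
time: 20.65
tcp_pos: [629.1, 32.8, 88.2]
ee_rot: [-180.0, 0.0, 0.0]
contact_force: [-0.4, 0.5, -2.1]
opening: 48.3
finger_force: 42.6
```

```bash
python3 -m pendant '{"fingers":[0,0,0,0],"dp":[[0,0,0.003],[0,0,0.005],[0,0,0.006],[0,0,0.006]],"yaw":[0,0,0,0]}'
```

```text
time: 21.15
tcp_pos: [629.3, 32.8, 83.6]
ee_rot: [-180.0, -0.0, 0.0]
contact_force: [-7.6, -0.8, 21.8]
opening: 48.4
finger_force: 45.5
```

Contact at 83.6 matches the step (a 22 mm bore, so red tray). I'll release and hover above the button.

```bash
python3 -m pendant '{"fingers":[1,1,1,1,1,1,1,0,0,0,0,0],"dp":[[0,0,-0.001],[0,0,-0.001],[0,0,-0.001],[0,0,-0.001],[0,0,-0.03],[0,0,-0.08],[0,0,-0.125],[0,0.06,-0.125],[0.01,0.12,-0.125],[0.01,0.12,-0.1],[0.01,0.12,-0.07],[0.01,0.12,-0.07]],"yaw":[0,0,0,0,0,0,0,0,0,0,0,0]}'
python3 -c "
from h import *
move([639.7,-87.1,34])
f=arm.grab_frame('scene');cv2.imwrite('pics/s6.png',cv2.resize(f['color'][160:300,220:400],(720,560),interpolation=cv2.INTER_CUBIC))"
```

```text
time: 22.65
tcp_pos: [638.3, -87.1, 150.8]
ee_rot: [-180.0, 0.2, 0.0]
contact_force: [-0.2, -0.2, 1.9]
opening: 0.6
finger_force: 0.0
dp [1.800e-03 1.000e-04 1.168e-01] at [638.3 -87.1 150.8] [-179.97    0.18    0.  ] open 0.6 F [-0.2 -0.2  1.9] t 22.65
```

View pics/s6.png

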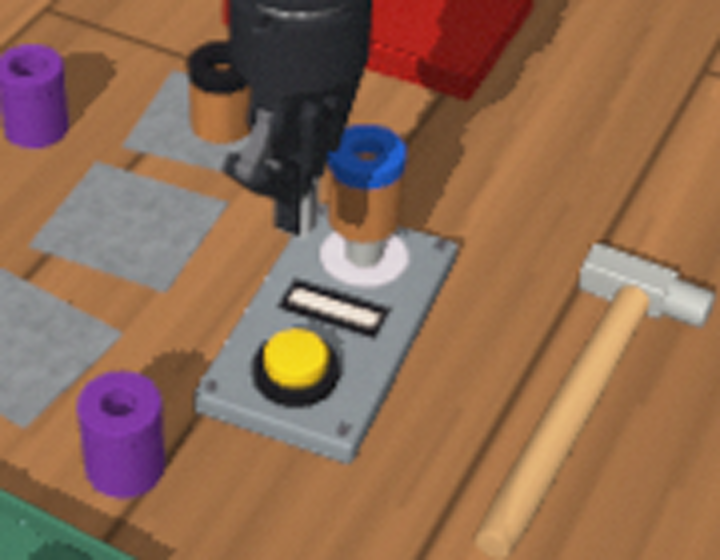

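Blue sits upright on the step at (367,185). I press.

```bash
python3 -m pendant '{"fingers":[0,0,0,0,0,0,0,0,0],"dp":[[0,0,0.05],[0,0,0.09],[0,0,0.105],[0,0,0.112],[0,0,0.115],[0,0,0.117],[0,0,0.118],[0,0,0.118],[0,0,0.118]],"yaw":[0,0,0,0,0,0,0,0,0]}'
```

```text
time: 23.82
tcp_pos: [639.8, -87.3, 36.0]
ee_rot: [180.0, -0.1, 0.0]
contact_force: [-5.3, 0.4, 15.2]
opening: 0.1
finger_force: 7.3
```

```bash
python3 -m pendant '{"fingers":[0,0,0,0,0,1,1,1,1,1,1,1],"dp":[[0,0,0.002],[0,0,0.002],[0,0,-0.05],[0,0,-0.11],[0,0,-0.17],[0,-0.06,-0.175],[-0.01,-0.119,-0.175],[-0.01,-0.119,-0.175],[-0.01,-0.119,-0.13],[-0.01,-0.119,-0.08],[-0.01,-0.119,-0.05],[-0.01,-0.119,-0.05]],"yaw":[0,0,0,0,0,0,0,0,0,0,0,0]}'
python3 -m pendant '{"fingers":[1,0,0,0,0,0,0],"dp":[[0,0,0],[0,0,0],[0,0,0],[0,0,0],[0,0,0],[0,0,0],[0,0,0]],"yaw":[0,0,0,0,0,0,0]}'
```

```text
time: 25.32
tcp_pos: [628.6, 31.2, 83.3]
ee_rot: [180.0, 0.1, -0.0]
contact_force: [-0.7, 0.5, 0.8]
opening: 85.6
finger_force: 0.0
time: 26.2
tcp_pos: [629.6, 31.8, 85.2]
ee_rot: [-180.0, -0.1, 0.0]
contact_force: [-1.5, -0.2, 7.5]
opening: 48.3
finger_force: 39.8
```

```bash
python3 -m pendant '{"fingers":[0,0,0,0,0,0,0,0,0,0,0,0],"dp":[[0,0,-0.03],[0,0,-0.07],[0,0,-0.1],[-0.02,-0.04,-0.1],[-0.03,-0.1,-0.1],[-0.05,-0.16,-0.1],[-0.07,-0.22,-0.1],[-0.075,-0.27,-0.09],[-0.075,-0.277,-0.05],[-0.075,-0.277,0],[-0.075,-0.277,0.015],[-0.075,-0.277,0.015]],"yaw":[0,0,0,0,0,0,0,0,0,0,0,0]}'
python3 -c "
from h import *
move([555,309,37])"
```

```text
time: 27.7
tcp_pos: [554.3, 308.6, 69.8]
ee_rot: [180.0, 0.0, -0.0]
contact_force: [-0.3, 0.6, -0.0]
opening: 48.1
finger_force: 43.9
dp [ 0.0007 -0.0004  0.0328] at [554.3 308.6  69.8] [ 1.7999e+02  1.0000e-02 -1.0000e-02] open 48.1 F [-0.3  0.6 -0. ] t 27.7
```

Next: lower, release, rise, and go over black at (461,124.8), which is dp (-0.094, +0.184).

```bash
python3 -m pendant '{"fingers":[0,0,0,0],"dp":[[0,0,0.015],[0,0,0.028],[0,0,0.033],[0,0,0.033]],"yaw":[0,0,0,0]}'
python3 -m pendant '{"fingers":[1,1,1,1,1,1,1,1,1,1,1,1],"dp":[[0,0,0],[0,0,0],[0,0,0],[0,0,0],[0,0,-0.02],[0,0,-0.07],[0,0,-0.12],[-0.03,0.05,-0.16],[-0.06,0.1,-0.165],[-0.09,0.15,-0.165],[-0.094,0.184,-0.165],[-0.094,0.184,-0.165]],"yaw":[0,0,0,0,0,0,0,0,0,0,0,0]}'
python3 -m pendant '{"fingers":[1,1],"dp":[[0,0,0],[0,0,0]],"yaw":[0,0]}'
python3 -c "
from h import *
s=arm.read_state();f=arm.grab_frame('wrist');cv2.imwrite('pics/w7.png',f['color'])
import pickle;pickle.dump((s,f),open('w7.pkl','wb'));move([461,124.8,26])"
```

```text
time: 28.2
tcp_pos: [554.1, 308.7, 36.3]
ee_rot: [180.0, 0.0, 0.0]
contact_force: [-1.0, 1.6, -1.6]
opening: 47.9
finger_force: 43.9
time: 29.7
tcp_pos: [460.3, 122.7, 202.9]
ee_rot: [-180.0, -0.1, -0.2]
contact_force: [0.3, 0.8, 0.1]
opening: 85.7
finger_force: 0.0
time: 29.95
tcp_pos: [460.2, 125.6, 201.5]
ee_rot: [-180.0, -0.0, 0.1]
contact_force: [0.0, 0.2, -0.7]
opening: 85.2
finger_force: 0.0
dp [0.0008 0.0007 0.1754] at [460.2 125.5 201.4] [-1.7999e+02 -0.0000e+00  8.0000e-02] open 85.6 F [ 0.2 -0.2  0.4] t 30.0
```

View pics/w7.png

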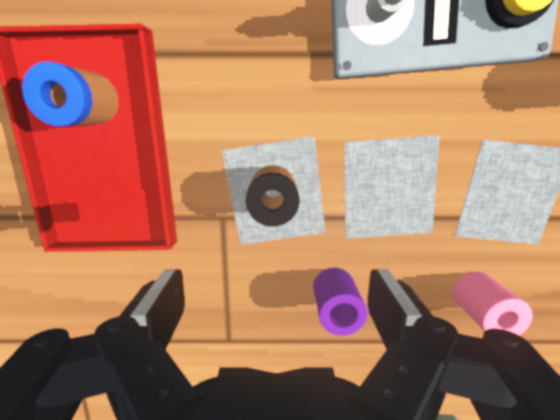

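Blue stands in the red tray and black is at (272,198), not disturbed. I grasp it and carry it to the pin.

```bash
python3 -m pendant '{"fingers":[1,1,1,1,1,0,0,0,0,0],"dp":[[0.001,0,0.05],[0.001,0,0.1],[0.001,0,0.15],[0.001,0,0.174],[0.001,0,0.174],[0.001,0,0.174],[0.001,0,0.174],[0.001,0,0.174],[0.001,0,0.174],[0.001,0,0.174]],"yaw":[0,0,0,0,0,0,0,0,0,0]}'
python3 -m pendant '{"fingers":[0,0,0,0,0,0,0,0,0,0,0],"dp":[[0,0,-0.03],[0,0,-0.09],[0,0,-0.15],[0.04,0.02,-0.16],[0.08,0.05,-0.16],[0.12,0.07,-0.16],[0.16,0.09,-0.16],[0.168,0.093,-0.16],[0.168,0.093,-0.15],[0.168,0.093,-0.12],[0.168,0.093,-0.12]],"yaw":[0,0,0,0,0,0,0,0,0,0,0]}'
python3 -c "
from h import *
move([629.2,32,101])"
```

```text
time: 31.25
tcp_pos: [461.7, 125.2, 28.6]
ee_rot: [-179.9, -0.1, 0.0]
contact_force: [-1.9, 2.1, 16.1]
opening: 49.5
finger_force: 38.8
time: 32.62
tcp_pos: [627.5, 32.7, 145.9]
ee_rot: [-180.0, 0.2, 0.1]
contact_force: [0.0, -0.5, -1.0]
opening: 49.6
finger_force: 42.3
dp [0.0019 0.0007 0.0449] at [627.5  32.7 145.9] [-1.7998e+02  2.1000e-01  6.0000e-02] open 49.6 F [ 0.  -0.5 -1. ] t 32.625
```

```bash
python3 -m pendant '{"fingers":[0,0,0,0,0,0],"dp":[[0,0,0.01],[0,0,0.02],[0,0,0.03],[0,0,0.04],[0,0,0.045],[0,0,0.045]],"yaw":[0,0,0,0,0,0]}'
python3 -m pendant '{"fingers":[0,0,0,0],"dp":[[0,0,0.007],[0,0,0.012],[0,0,0.014],[0,0,0.014]],"yaw":[0,0,0,0]}'
python3 -m pendant '{"fingers":[0,0,0,0],"dp":[[0,0,0.003],[0,0,0.005],[0,0,0.006],[0,0,0.006]],"yaw":[0,0,0,0]}'
```

```text
time: 33.38
tcp_pos: [629.1, 31.8, 102.0]
ee_rot: [-180.0, 0.0, 0.0]
contact_force: [0.5, -0.7, -1.3]
opening: 49.0
finger_force: 42.4
time: 33.88
tcp_pos: [629.1, 31.8, 88.2]
ee_rot: [-180.0, 0.0, 0.0]
contact_force: [-0.5, 0.0, -2.0]
opening: 49.2
finger_force: 42.4
time: 34.38
tcp_pos: [629.6, 31.8, 83.8]
ee_rot: [-180.0, -0.1, 0.0]
contact_force: [-6.2, -0.0, 21.8]
opening: 49.4
finger_force: 44.3
```

Contact at the step. Release, move over to the button, and check.

```bash
python3 -m pendant '{"fingers":[1,1,1,1,1,1,1,0,0,0,0,0],"dp":[[0,0,-0.001],[0,0,-0.001],[0,0,-0.001],[0,0,-0.001],[0,0,-0.03],[0,0,-0.08],[0,0,-0.125],[0,0.06,-0.125],[0.01,0.119,-0.125],[0.01,0.119,-0.1],[0.01,0.119,-0.07],[0.01,0.119,-0.07]],"yaw":[0,0,0,0,0,0,0,0,0,0,0,0]}'
python3 -c "
from h import *
move([639.7,-87.1,34])
f=arm.grab_frame('scene');cv2.imwrite('pics/s8.png',cv2.resize(f['color'][160:300,220:400],(720,560),interpolation=cv2.INTER_CUBIC))"
```

```text
time: 35.88
tcp_pos: [638.3, -87.0, 150.8]
ee_rot: [-180.0, 0.2, 0.0]
contact_force: [-0.1, 0.7, 0.4]
opening: -0.0
finger_force: 0.0
dp [1.800e-03 1.000e-04 1.168e-01] at [638.3 -87.  150.8] [-1.7997e+02  1.8000e-01  1.0000e-02] open -0.0 F [-0.1  0.7  0.4] t 35.875
```

View pics/s8.png

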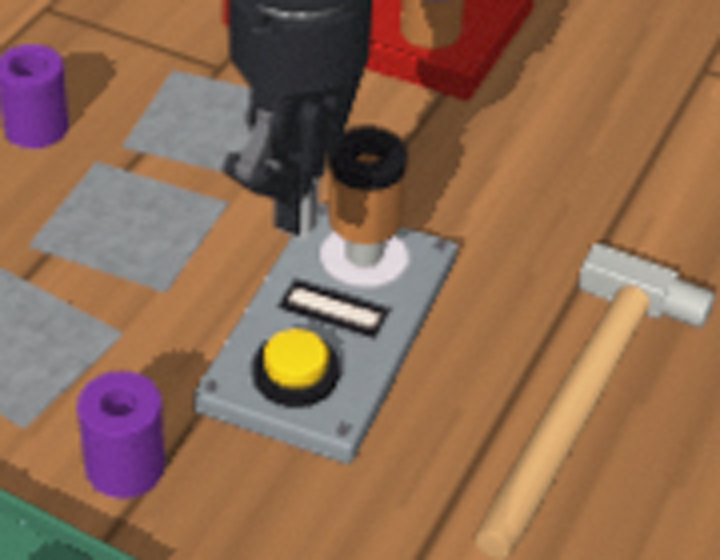

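Black sits upright on the step at (367,185). I press, then regrasp it.

```bash
python3 -m pendant '{"fingers":[0,0,0,0,0,0,0,0,0],"dp":[[0,0,0.05],[0,0,0.09],[0,0,0.105],[0,0,0.112],[0,0,0.115],[0,0,0.117],[0,0,0.118],[0,0,0.119],[0,0,0.119]],"yaw":[0,0,0,0,0,0,0,0,0]}'
python3 -m pendant '{"fingers":[0,0,0,0,0,1,1,1,1,1,1,1],"dp":[[0,0,0.001],[0,0,0.001],[0,0,-0.05],[0,0,-0.11],[0,0,-0.17],[0,-0.06,-0.175],[-0.01,-0.119,-0.175],[-0.01,-0.119,-0.175],[-0.01,-0.119,-0.13],[-0.01,-0.119,-0.08],[-0.01,-0.119,-0.051],[-0.01,-0.119,-0.051]],"yaw":[0,0,0,0,0,0,0,0,0,0,0,0]}'
python3 -m pendant '{"fingers":[1,0,0,0,0,0,0],"dp":[[0,0,0],[0,0,0],[0,0,0],[0,0,0],[0,0,0],[0,0,0],[0,0,0]],"yaw":[0,0,0,0,0,0,0]}'
```

```text
time: 37.05
tcp_pos: [639.9, -87.3, 35.8]
ee_rot: [180.0, -0.1, 0.0]
contact_force: [-8.6, 1.3, 28.6]
opening: 0.0
finger_force: 13.9
time: 38.55
tcp_pos: [628.7, 31.2, 83.4]
ee_rot: [180.0, 0.1, -0.0]
contact_force: [-0.2, -0.6, 0.4]
opening: 85.2
finger_force: 0.0
time: 39.42
tcp_pos: [629.7, 31.8, 85.3]
ee_rot: [-180.0, -0.1, 0.0]
contact_force: [-0.7, -0.7, 9.1]
opening: 49.3
finger_force: 39.8
```

```bash
python3 -m pendant '{"fingers":[0,0,0,0,0,0,0,0,0,0,0,0],"dp":[[0,0,-0.03],[0,0,-0.07],[0,0,-0.1],[-0.03,-0.04,-0.1],[-0.07,-0.09,-0.1],[-0.1,-0.15,-0.1],[-0.14,-0.21,-0.1],[-0.175,-0.26,-0.1],[-0.175,-0.273,-0.08],[-0.175,-0.273,-0.03],[-0.175,-0.273,0.01],[-0.175,-0.273,0.015]],"yaw":[0,0,0,0,0,0,0,0,0,0,0,0]}'
python3 -m pendant '{"fingers":[0,0],"dp":[[0,0,0],[0,0,0]],"yaw":[0,0]}'
python3 -c "
from h import *
move([455,305,37])"
```

```text
time: 40.92
tcp_pos: [453.3, 304.2, 67.9]
ee_rot: [179.9, 0.1, 0.0]
contact_force: [0.8, -1.2, -1.4]
opening: 49.4
finger_force: 42.4
time: 41.18
tcp_pos: [454.7, 305.2, 70.9]
ee_rot: [-179.9, -0.1, 0.0]
contact_force: [-0.9, -0.0, -0.8]
opening: 49.7
finger_force: 42.4
dp [0.0002 0.0002 0.0339] at [454.7 305.2  70.9] [-1.7992e+02 -1.0000e-01  1.0000e-02] open 49.7 F [-0.9 -0.  -0.8] t 41.175
```

Lower, release, and retreat toward the centre near the base, high enough for the cameras to see.

```bash
python3 -m pendant '{"fingers":[0,0,0,0],"dp":[[0,0,0.015],[0,0,0.028],[0,0,0.034],[0,0,0.034]],"yaw":[0,0,0,0]}'
python3 -m pendant '{"fingers":[1,1,1,1,1,1,1,1,1,1,1,1],"dp":[[0,0,0],[0,0,0],[0,0,0],[0,0,0],[0,0,-0.02],[0,0,-0.07],[0,0,-0.12],[0,0.05,-0.17],[0,0.1,-0.2],[0,0.15,-0.2],[0,0.2,-0.2],[0,0.2,-0.2]],"yaw":[0,0,0,0,0,0,0,0,0,0,0,0]}'
python3 -m pendant '{"fingers":[1,1,1,1],"dp":[[0,0,0],[0,0,0],[0,0,0],[0,0,0]],"yaw":[0,0,0,0]}'
python3 -c "
from h import *
f=arm.grab_frame('scene');cv2.imwrite('pics/s9.png',cv2.resize(f['color'],(800,600),interpolation=cv2.INTER_CUBIC))"
```

```text
time: 41.68
tcp_pos: [454.1, 304.7, 35.0]
ee_rot: [-180.0, 0.0, 0.0]
contact_force: [-0.9, 0.2, -0.5]
opening: 49.3
finger_force: 43.1
time: 43.18
tcp_pos: [454.2, 101.5, 235.8]
ee_rot: [180.0, -0.0, -0.3]
contact_force: [-0.5, 0.5, -0.7]
opening: 85.3
finger_force: 0.0
time: 43.68
tcp_pos: [454.1, 105.1, 235.3]
ee_rot: [-180.0, 0.0, 0.0]
contact_force: [-0.0, -0.3, 0.2]
opening: 85.5
finger_force: 0.0
```

View pics/s9.png

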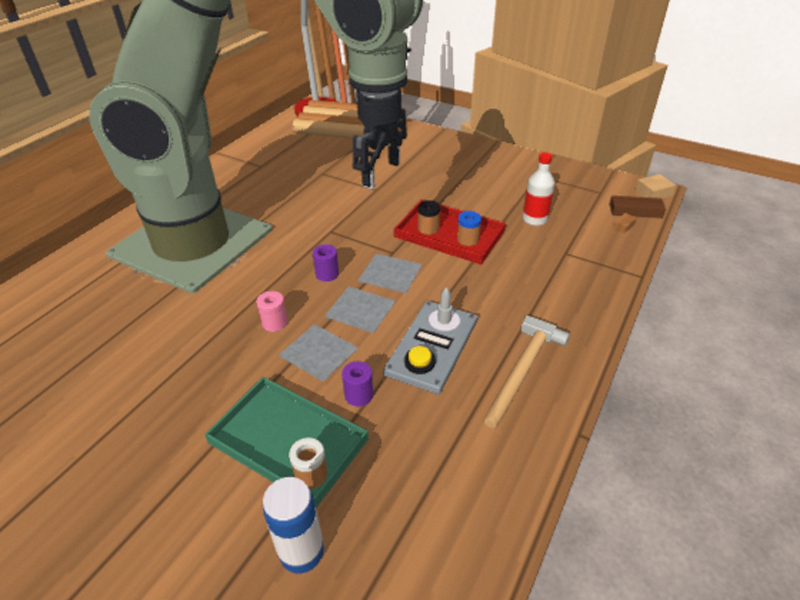

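All three collars stand upright in their trays: white (307,453), black (429,208), blue (469,218). I'll check their positions numerically.

```bash
python3 -c "
from h import *
f=arm.grab_frame('scene')
P=lambda p:((p[0]+.5)*.7-.5,(p[1]+.5)*.7-.5)
for n,p in [('w',(307,453)),('k',(429,208)),('b',(469,218))]: print(n,at(f,P(p),67))
print([at(f,P(p),25) for p in [(266,380),(208,436),(367,435)]])
f=arm.grab_frame('top');c=f['color'].astype(int)
B,G,R=c[...,0],c[...,1],c[...,2]
m=(c.min(2)>140)&(np.arange(560)[None]>360)&(np.arange(560)[None]<430)&(np.arange(420)[:,None]>185)&(np.arange(420)[:,None]<275)
y,x=np.nonzero(m);print(len(x),at(f,((x.min()+x.max())/2,(y.min()+y.max())/2),67))"
```

```text
w [ 596.7 -357.3]
k [456.4 296.6]
b [552.3 304.3]
[array([ 427.1, -253.7]), array([ 420.1, -388.4]), array([ 639.7, -264.7])]
140 [ 595.1 -357.8]
```

White was knocked to (596,-357). In the tray frame that is about (75,-32) mm, inside the 88/48 mm limits. The top and scene views agree on its height, so it is upright on the floor, and nothing needs mending.

```bash
python3 -c "
from bench import arm
print(arm.sign_off())"
```

```text
the job is handed in; nothing more can be done
None
```

I gauged, recorded and handed in all three collars: white dropped to the plate and stands in the green tray, while blue and black stopped on the step and stand in the red tray; sign-off returned no verdict.

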